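Rock the angle gauge on the feed-board stud and hold it on its mark

ROBOT

A 6-joint arm with a two-finger parallel gripper is mounted at the origin on the work surface. World frame = base frame: x ahead of the robot, y to its left, z up, the work surface at z = 0. Lengths are in m, angles in rad, forces in N, time in s.
With the tool pointing down it reaches from about 0.35 to 0.925 m from the base axis. Payload 6.4 kg.
Tool frame: the origin (TCP) lies between the finger pads; the fingertips stand 11 mm ahead of it and the grasp point (between the pads) lies 8 mm behind it; z points along the fingers, x is the direction in which the jaws open and shut, and the axes are right-handed (so a half turn about z gives the same grasp; the last joint's range is limited). The gripper opens to 94 mm and grips with 3 to 60 N. Pads are 16 mm wide; open, the fingers measure 119 mm over their backs; the gripper's body (75 mm by 177 mm) begins 78 mm behind the grasp point.
Start: joints at [-1.475, 0.245, 1.558, -0, 1.339, -0.174], TCP at [0.173, -0.626, 0.179] pointing down, gripper open.
Joint ranges: [-3.13, 3.13], [-1.02, 2.26], [0.13, 2.54], [-0.95, 4.09], [0.21, 2.88], [-2.74, 2.74]. Speed limits (rad/s): [2.57, 2.57, 3.14, 3.14, 3.14, 3.14].

INTERFACE

Orientations are given as a rotation vector (axis times angle).
In Python, from bench import status, read_camera, camera_model, order gives the robot as it stands. The module is installed in compiled form; this text tells all that it offers.
- The arm moves only by the tool move_arm, never from a script. Its argument "rows" is text: rows parted by semicolons, each of 7 numbers parted by spaces: the shift along the tool's x, y, z in mm, then the turn, a rotation vector about the tool's x, y, z in degrees, then the closure, from 0 (fully open) to 1 (shut). A call has 1 to 10 rows; each row shifts and turns the pose as measured when the row begins, along the tool's axes as they then stand; what a row does not reach is not made up. A row lasts 1/12 s, in which the tool goes at most 41.7 mm and 7.16 degrees, less where a joint would pass 70% of its speed; a pose out of reach is approached as far as the arm can. A call is refused whole if a number of a shift passes 41.7 or a number of a turn 7.16, either way. A call with a gripper value outside its range is refused whole. The fingers move at their own pace and stop on an object; "newtons" is the grip in N (left out, the last holds). Time passes only in rows, so rows that do not move let the fingers close. It gives the time, the measured TCP pose, the force and the opening at its end, in the units of the state.
- status.read_state(): the state, without advancing time (a new reading comes with each control period).
- read_camera(name): name is "scene" or "top" or "wrist"; returns (picture, depth): 400x640x3 uint8, blue, green, red; 400x640 float32, m along the optical axis (not along the pixel's ray), 0 where there is no reading.
- camera_model(name): a dict with "fx", "fy", "cx", "cy" (pixels), "R" (3x3) and "t" (3): a world point X has camera coordinates R X + t. Camera axes: x right, y down, z forward; pixel columns grow to the right and rows downward; lengths in m; the calibration is good to about 2 mm. A picture is of the moment at which its call begins: read the wrist's pose just before it. camera_model takes no time and is no camera call; for the wrist camera it gives the pose at the moment of the call.
- order.job_done(): hands the job in, once; it reports no verdict.
The state is a dict: "t": time; "q": joint angles; "qd": joint speeds; "joint_torque": joint torques, N m; "eef_pos": TCP position; "orientation": TCP orientation; "contact_force": force on the tool from outside, world axes, zero at the start; "wrist_torque": the same for the moment, N m; "opening": opening from 0.0 (shut) to 1.0 (fully open).
Only numpy, scipy, OpenCV 4.12 (cv2) and the standard library are available. Lean on these libraries where they do the work, as an engineer would, in place of code of your own. Each camera call takes 0.05 s, during which the arm holds its last target. There are 200 camera calls.

TASK

Take the angle gauge by its grip out of the wooden stand and slide its flat foot upright into the slot of the iron feed-board bracket, dial facing as it did in the stand, until it rests on the worn stud inside. Then rock it sideways on the stud until the swinging pointer settles in line with the brass index tab on the dial, and finish while holding it there: still gripped, foot resting with light pressure on the stud, pointer still, so the printer can tighten the bracket. Leave the ink tin, roller and wooden strip alone.

Things in the scene. Friction and masses are not known exactly. Their poses are not given: they have to be found in the camera images.
- gauge: Angle gauge: loose flat aluminium tool, 178 mm tall, about 0.35 kg: foot, round dial, black grip. Origin: middle of the foot's underside; z up through the grip, y along the foot's width, x out of the dial's face (roughly +x, away from the robot). Dial: 96 mm disc, x -5 to 7 mm, centred at z 84 mm, white face, ticks every 10 degrees.
- gauge_grip (a point): Middle of the gauge's grip, 156 mm above the foot's underside: a black block 18 mm thick (gauge x, squeeze across this), 28 mm wide (y), z 134 to 178 mm of the gauge.
- gauge_foot (a point): Middle of the underside of the gauge's foot (the gauge's origin). Foot: straight flat-bottomed plate 10 mm thick (x), 60 mm wide (y), z 0 to 44 mm.
- pointer (a joint): Angle (rad) of the black pendulum pointer relative to the gauge, about the gauge's x axis at the dial's centre; 0 = towards the grip. Weighted below its pivot, it swings freely, settles in 1 to 2 s and then points straight up. Leaning the gauge so that its grip moves to the gauge's +y side makes this value positive, by the angle of lean.
- index (a joint): Angle (rad) of the brass index tab (the mark) at the dial's rim; axis, zero and sense as the pointer's. Between 0.20 and 0.42, on the gauge's -y side of the grip; it stays put on the gauge. The pointer is on the mark when both joints read the same: the gauge must lean, grip towards its own +y, by this angle.
- pointer_tip (a point): Upper tip of the black pointer, 36 mm from its pivot; its z axis runs along the pointer.
- index_tip (a point): Inner end of the brass index tab, 36 mm from the dial's centre (the tab is 7 mm wide and runs out past the rim to 55 mm); its z axis runs along the tab, outwards.
- stand: Fixed wooden stand 90 x 120 mm, 32 mm tall, in which the gauge starts upright. Origin: middle of its underside; its slot runs along its y axis, 12 mm wide, 92 mm long, slot floor 8 mm above the bench, so the gauge's foot is 24 mm deep in it. Lift the gauge straight up.
- bracket: Fixed dark iron bracket 60 x 110 mm. Origin: middle of its underside on the bench; slot along its y axis, open at both ends, floor 10 mm up, 14 mm wide between flat cheeks (z 10 to 42 mm) under bright lips that flare to about 25 mm at the top, z 53 mm. Its x axis points roughly away from the robot, as the gauge's must in the slot.
- slot_mouth (a point): Middle of the slot's mouth, 52 mm above the bench, above the bracket's origin.
- stud: Fixed steel stud in the slot, 11 mm thick, worn to two unequal humps. Axes as the bracket's; origin on its underside, 22 mm below its highest crown. Main hump: radius 12 mm about y 0, z 10 mm. Second: radius 8 mm about y 12, z 12.5 mm (top 1.5 mm lower). A foot laid across both leans 0.125 rad; leaning further it bears on the second.
- stud_crown (a point): Highest point of the stud's main hump, on which the foot comes down: 24 to 32 mm above the bench, up to 8 mm along the slot from its middle. Rigid; a bare touch fades as the grip creeps, so keep a light push of some 5 to 12 N at the end.
- ink_tin: Bystander: ink tin, 76 mm diameter, 60 mm tall. Leave alone.
- brayer: Bystander: hand ink roller lying on the bench, 100 mm roller with wooden handle. Leave alone.
- furniture: Bystander: dark wooden strip 25 x 100 x 18 mm. Leave alone.
Things that resemble listed ones, but are neither listed nor needed, are in the scene too. There is more than one size of the gauge; the job needs the smaller. There is more than one size of the bracket; the one meant has the size given above.

How it is judged:
On the way:
1. the gauge, gripped and upright (within 0.13 rad), rests on the stud in the slot (contact force between gauge and stud above 0.3 N and contact force between the fingers and gauge above 1 N and angle between gauge's own z axis and vertical below 0.13 rad and x of gauge in the frame of bracket between -0.006 and 0.006 m), for 0.1 s.
At the end, for the whole second after the job is handed in: For the second after the program ends: gauge gripped (over 1 N), foot in the bracket's slot (within 7 mm and 0.2 rad of its middle plane, 45 mm of its middle along it), pressing the stud with 0.3 to 25 N; pointer within 0.06 rad of the index tab and slower than 0.3 rad/s (angle between the z axis of pointer_tip and the z axis of index_tip, either way round below 0.06 rad and velocity of joint pointer between -0.3 and 0.3 rad/s and contact force between gauge and stud between 0.3 and 25 N and contact force between the fingers and gauge above 1 N and contact force between gauge and stand below 0.1 N and x of gauge in the frame of bracket between -0.007 and 0.007 m and y of gauge in the frame of bracket between -0.045 and 0.045 m and angle between the x axis of gauge and the x axis of bracket, either way round below 0.2 rad); the arm keeps its last pose, push and grip.
It fails at once if the ink tin was moved over 30 mm (distance of ink_tin from where it was at the start of the episode above 0.03 m).
It fails at once if the ink roller was moved over 30 mm (distance of brayer from where it was at the start of the episode above 0.03 m).
It fails at once if the wooden strip was moved over 30 mm (distance of furniture from where it was at the start of the episode above 0.03 m).
It also fails if it takes over 51 s, if anything falls off the work surface, if the arm or the gripper's body presses on something with over 40 N, if the wrist force passes 120 N, or if a joint passes its speed limit or range.

## Working session

There is one attempt and no reset: what is moved stays moved. The work goes in short steps, Python scripts to look and compute and a tool call to move; the robot and the scene stay as the last step left them, time stands still between calls to the robot, and variables do not carry over. Pictures are saved under pics/ and viewed, about 8 in all and at most 12, crops included, and the job is handed in when it is done.

Besides the shell and the picture viewer there is one more tool, called after ">>>" as name(argument=value, ...) on one line, values as JSON. move_arm: Moves the arm, as the interface text tells. Its arguments: {"type":"object","properties":{"rows":{"type":"string"},"newtons":{"type":"number"}},"required":["rows"]}

```bash
mkdir -p pics
cat > h.py <<'E'
import numpy as np, cv2
from scipy.spatial.transform import Rotation as Ro
from bench import status, read_camera, camera_model, order
def world(m,u,v,d):
    c=np.stack([(u-m['cx'])/m['fx']*d,(v-m['cy'])/m['fy']*d,d],-1)
    return (c-np.array(m['t']))@np.array(m['R'])
def plane(m,u,v,z):
    R=np.array(m['R']);o=-R.T@np.array(m['t']);r=R.T@np.array([(u-m['cx'])/m['fx'],(v-m['cy'])/m['fy'],1]);return o+r*(z-o[2])/r[2]
def proj(m,X):
    c=np.array(m['R'])@np.array(X)+np.array(m['t']);return c[0]/c[2]*m['fx']+m['cx'],c[1]/c[2]*m['fy']+m['cy']
E
python3 - <<'E'
from h import *
s=status.read_state();print(s)
for n in ['top','scene']:
    p,d=read_camera(n);m=camera_model(n);cv2.imwrite(f'pics/{n}0.png',p);np.savez(f'{n}0.npz',p=p,d=d,**{k:np.array(v) for k,v in m.items()})
    print(n,m['fx'],-np.array(m['R']).T@np.array(m['t']),np.array(m['R']).round(3).tolist())
E
```

```text
{'t': 0.0, 'q': array([-1.47510349e+00,  2.45794280e-01,  1.55896130e+00, -2.39713997e-05,
        1.33867112e+00, -1.74089024e-01]), 'qd': array([ 0.00015774, -0.00045714,  0.00129033,  0.00021496, -0.00093531,
        0.00157741]), 'joint_torque': array([ 5.87698341e-04, -4.15837097e+01, -3.14601517e+01,  6.84587122e-02,
        3.32022377e-02, -1.38389000e-04]), 'eef_pos': array([ 0.17318403, -0.62585887,  0.17778639]), 'orientation': array([-2.49895202e+00,  1.90170424e+00,  1.98177224e-03]), 'contact_force': array([-0.20012958, -0.40286099,  0.35756955]), 'wrist_torque': array([-0.04814589, -0.0245993 ,  0.05062968]), 'opening': 1.0013430738311924}
top 421.175956733223 [ 0.40901207 -0.00188282  1.26422009] [[0.022, -1.0, 0.001], [-0.992, -0.021, -0.123], [0.123, 0.002, -0.992]]
scene 365.21497470121346 [0.81101979 0.40848393 0.75342744] [[-0.852, 0.524, 0.001], [0.413, 0.674, -0.613], [-0.322, -0.521, -0.79]]
```

View pics/top0.png

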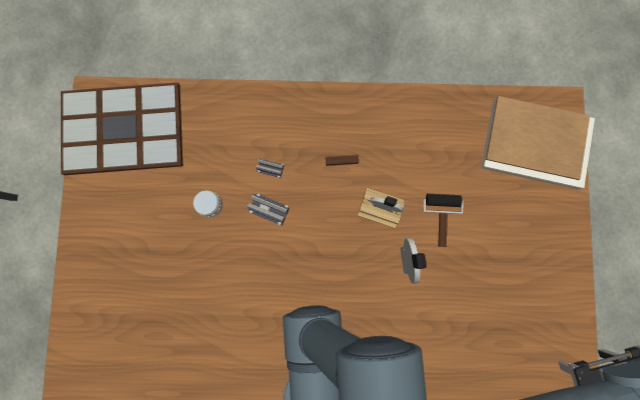

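View pics/scene0.png

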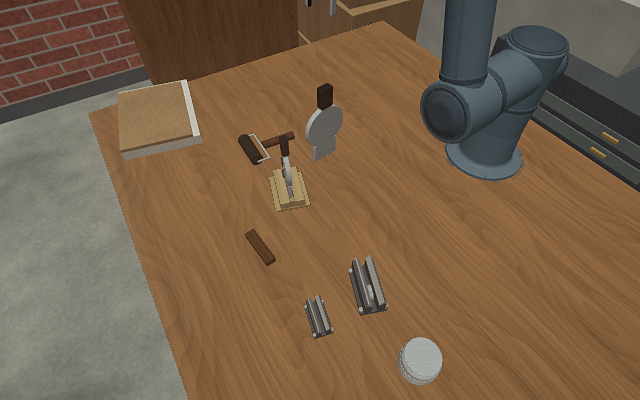

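Top: the smaller gauge stands in the stand at about (383,205), with a larger one loose at (412,260). The brackets are at (268,209), large, and (270,168), small. The tin is at (207,203), the strip at (342,160) and the roller at (443,215).

```bash
python3 - <<'E'
from h import *
for n in ['top','scene']:
    D=np.load(n+'0.npz');p,d=D['p'],D['d'];m={k:D[k] for k in D.files}
    v,u=np.mgrid[:400,:640];W=world(m,u,v,d);W[d==0]=np.nan
    np.save(n+'W.npy',W)
    X,Y,Z=W[...,0],W[...,1],W[...,2]
    print(n,'bench z',np.nanmedian(Z[200:300,300:340]) if n=='top' else np.nanmedian(Z[300:380,220:280]))
    if n=='top': 
        boxes={'brk':(240,185,298,232),'small':(250,152,292,184),'stand':(352,182,410,232),'big':(398,235,430,288)}
    else: boxes={'brk':(340,245,395,320),'small':(298,288,338,342),'stand':(262,125,315,215),'big':(300,80,345,165)}
    for k,(a,b,c,e) in boxes.items():
        z=Z[b:e,a:c];w=W[b:e,a:c]
        for lo,hi in ([(.012,.2)] if k in('brk','small') else [(.012,.05),(.15,.25)]):
            M=(z>lo)&(z<hi)
            if M.sum()<10: print(k,lo,'few');continue
            P=w[M];r=cv2.minAreaRect((P[:,:2]*1000).astype(np.float32))
            print(k,lo,M.sum(),[np.round(x,1) for x in r],'zpct',np.percentile(P[:,2],[5,50,95,99]).round(4),'med',np.median(P,0).round(4))
    c=p[175:240,235:415] if n=='top' else p[70:330,240:400]
    cv2.imwrite(f'pics/{n}c.png',cv2.resize(c,None,fx=4 if n=='top' else 2.3,fy=4 if n=='top' else 2.3,interpolation=cv2.INTER_CUBIC))
E
python3 -c "
import cv2,numpy as np
a=cv2.imread('pics/topc.png');b=cv2.imread('pics/scenec.png');print(a.shape,b.shape)
print(0)"
```

```text
top bench z 0.00035756392652948023
brk 0.012 580 [array([542.2, 168.5]), array([110.9,  60.1]), np.float64(68.8)] zpct [0.0132 0.0435 0.0555 0.0575] med [0.5422 0.1682 0.0435]
small 0.012 240 [array([665.7, 168.8]), array([75.6, 36.6]), np.float64(76.3)] zpct [0.0157 0.0305 0.0391 0.0404] med [0.6664 0.1692 0.0305]
stand 0.012 608 [array([ 553.7, -167.7]), array([119.9,  87.2]), np.float64(71.5)] zpct [0.0168 0.0323 0.0367 0.0446] med [ 0.5427 -0.1589  0.0323]
stand 0.15 100 [array([ 552.9, -170.9]), array([27.8, 18. ]), np.float64(71.8)] zpct [0.1563 0.1848 0.1889 0.1904] med [ 0.5509 -0.17    0.1848]
big 0.012 65 [array([ 399.6, -231. ]), array([75.4,  2.6]), np.float64(8.9)] zpct [0.0134 0.0314 0.0483 0.0496] med [ 0.3992 -0.231   0.0314]
big 0.15 328 [array([ 399.6, -237.2]), array([91.8, 24.1]), np.float64(7.6)] zpct [0.1529 0.2072 0.2317 0.2341] med [ 0.4013 -0.2346  0.2072]
scene bench z -3.0091424791533e-05
brk 0.012 1192 [array([541.2, 169.5]), array([111.2,  62.4]), np.float64(69.5)] zpct [0.0146 0.0422 0.0533 0.0545] med [0.5464 0.1776 0.0422]
small 0.012 476 [array([667.1, 170.1]), array([76.3, 31.5]), np.float64(76.3)] zpct [0.0168 0.0299 0.0365 0.0376] med [0.6684 0.1738 0.0299]
stand 0.012 1083 [array([ 507.7, -228.6]), array([266.1, 143. ]), np.float64(78.9)] zpct [0.0152 0.0308 0.0341 0.044 ] med [ 0.5528 -0.1651  0.0308]
stand 0.15 159 [array([ 552.8, -168.5]), array([27.9, 17.6]), np.float64(73.5)] zpct [0.1523 0.1786 0.1868 0.1872] med [ 0.5556 -0.1594  0.1786]
big 0.012 226 [array([ 398.7, -230.2]), array([78.5, 13.6]), np.float64(0.6)] zpct [0.0141 0.0315 0.0484 0.0496] med [ 0.4031 -0.23    0.0315]
big 0.15 551 [array([ 400.4, -233.8]), array([86.8, 23.1]), np.float64(8.7)] zpct [0.153  0.1919 0.2299 0.2308] med [ 0.4067 -0.2283  0.1919]
(260, 720, 3) (598, 368, 3)
0
```

>>> move_arm(rows="0 0 -40 0 0 -7 0; 0 0 -40 0 0 -7 0; 0 0 -40 0 0 -7 0; 0 0 -40 0 0 -7 0; 0 0 -20 0 0 -7 0; 0 0 0 0 0 -7 0; 0 0 0 0 0 -7 0; 0 0 0 0 0 -7 0")

```text
t: 0.77
eef_pos: [0.173, -0.6236, 0.3602]
orientation: [-3.093, 0.467, 0.005]
contact_force: [0.0, 0.1, 0.6]
opening: 1.0
```

```bash
cat >> h.py <<'E'
def toolR(yaw,lean=0):
    """tool pointing down, tool x along yaw (deg); lean = rotation (rad) of grip toward +y_gauge, gauge x=tool x"""
    c,s=np.cos(np.radians(yaw)),np.sin(np.radians(yaw))
    gx=np.array([c,s,0]);gy=np.array([-s,c,0]);
    R=np.stack([gx,-gy,[0,0,-1]],1)
    return Ro.from_rotvec(-lean*gx)*Ro.from_matrix(R)
def go(pos,yaw,lean=0):
    s=status.read_state();R=Ro.from_rotvec(s['orientation']);p=s['eef_pos']
    d=R.inv().apply(np.array(pos)-p)*1000;r=np.degrees((R.inv()*toolR(yaw,lean)).as_rotvec())
    print('t',round(s['t'],2),'pos',p.round(4),'shift',d.round(1),'turn',r.round(2),'F',s['contact_force'].round(1),'M',s['wrist_torque'].round(2),'open',round(s['opening'],3),'q',s['q'].round(2))
E
python3 -c "
from h import *
go([.5529,-.170,.26],-18)"
```

```text
t 0.77 pos [ 0.173  -0.6236  0.3602] shift [ 229.7 -544.1  106. ] turn [-0.74  0.31  0.84] F [0.  0.1 0.6] M [-0.03 -0.02 -0.01] open 1.0 q [-1.48  0.17  1.33  0.    1.66 -1.18]
```

>>> move_arm(rows="15 -36 0 0 0 0 0; 15 -36 0 0 0 0 0; 15 -36 0 0 0 0 0; 15 -36 0 0 0 0 0; 15 -36 0 0 0 0 0; 15 -36 0 0 0 0 0; 15 -36 0 0 0 0 0; 15 -36 0 0 0 0 0; 15 -36 0 0 0 0 0; 15 -36 0 0 0 0 0")

```text
t: 1.6
eef_pos: [0.4256, -0.314, 0.3574]
orientation: [-3.083, 0.48, 0.014]
contact_force: [0.5, -1.0, -0.6]
opening: 0.998
```

>>> move_arm(rows="15 -36 0 0 0 0 0; 15 -36 0 0 0 0 0; 15 -36 0 0 0 0 0; 15 -36 0 0 0 0 0; 10 -20 0 0 0 0 0;0 0 0 0 0 0 0")

```text
t: 2.1
eef_pos: [0.5483, -0.1645, 0.3574]
orientation: [-3.082, 0.467, 0.018]
contact_force: [-0.9, 0.2, 0.2]
opening: 0.996
```

```bash
python3 -c "
from h import *
go([.5529,-.170,.26],-18)
p,d=read_camera('wrist');cv2.imwrite('pics/w0.png',p);m=camera_model('wrist')
v,u=np.mgrid[:400,:640];W=world(m,u,v,d)
M=(d>0)&(W[...,2]>.165)&(W[...,2]<.2)&(np.hypot(W[...,0]-.553,W[...,1]+.17)<.04)
P=W[M];print(len(P),P.mean(0).round(4),[np.round(x,1) for x in cv2.minAreaRect((P[:,:2]*1000).astype(np.float32))],P[:,2].max())
go([.5529,-.170,.26],-18)
"
```

```text
t 2.1 pos [ 0.5483 -0.1645  0.3574] shift [ 7.5  6.1 97.1] turn [-1.3   0.88  0.75] F [-0.9  0.2  0.2] M [-0.01 -0.08 -0.02] open 0.996 q [-0.5  -0.01  1.52  0.02  1.65 -0.2 ]
288 [ 0.5512 -0.1694  0.1838] [array([ 551., -171.]), array([28.2, 17.7]), np.float64(72.8)] 0.18744579466784492
t 2.15 pos [ 0.5474 -0.1657  0.3573] shift [ 8.   4.6 97.1] turn [-1.26  0.9   0.7 ] F [0.5 0.9 0.3] M [-0.04 -0.08 -0.01] open 1.002 q [-0.5  -0.01  1.52  0.02  1.65 -0.2 ]
```

View pics/w0.png

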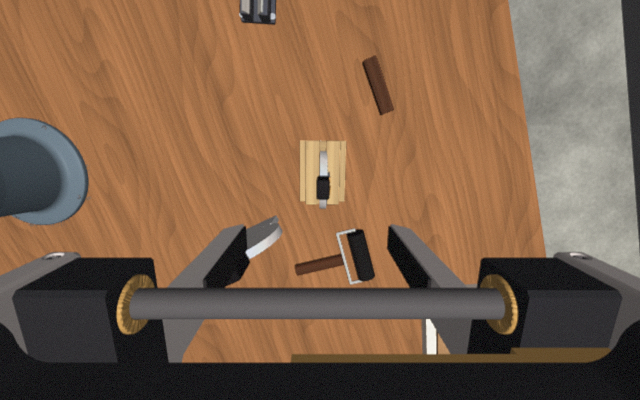

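>>> move_arm(rows="4 3 15 -1.2 .9 .7 0; 4 2 30 0 0 0 0;0 0 30 0 0 0 0; 0 0 20 0 0 0 0; 0 0 0 0 0 0 0")

```text
t: 2.57
eef_pos: [0.5515, -0.1776, 0.26]
orientation: [3.098, -0.497, 0.004]
contact_force: [-0.0, 0.1, -1.2]
opening: 0.998
```

```bash
python3 -c "
from h import *
go([.5522,-.1703,.156],-17.7)"
```

```text
t 2.57 pos [ 0.5515 -0.1776  0.26  ] shift [ -2.   -7.4 104. ] turn [ 0.18 -0.19 -0.53] F [-0.   0.1 -1.2] M [-0.06 -0.06  0.01] open 0.998 q [-0.51  0.02  1.66 -0.    1.46 -0.19]
```

>>> move_arm(rows="-2 -7 10 0 0 -.5 0; 0 0 30 0 0 0 0;0 0 30 0 0 0 0; 0 0 20 0 0 0 0; 0 0 7 0 0 0 0;0 0 0 0 0 0 0")

```text
t: 3.07
eef_pos: [0.5525, -0.1749, 0.1649]
orientation: [3.096, -0.489, 0.018]
contact_force: [0.4, -0.2, -0.1]
opening: 1.0
```

```bash
python3 -c "
from h import *
go([.5522,-.1703,.156],-17.7)"
```

```text
t 3.07 pos [ 0.5525 -0.1749  0.1649] shift [-1.8 -4.3  8.9] turn [ 0.31 -0.7  -0.26] F [ 0.4 -0.2 -0.1] M [-0.02 -0.1  -0.  ] open 1.0 q [-0.5   0.09  1.76 -0.    1.28 -0.19]
```

>>> move_arm(rows="-2 -4 5 .3 -.7 -.3 0; 0 0 4 0 0 0 0; 0 0 0 0 0 0 0;0 0 0 0 0 0 0")

```text
t: 3.4
eef_pos: [0.5544, -0.1718, 0.1607]
orientation: [3.102, -0.481, 0.01]
contact_force: [-0.3, -0.4, -0.3]
opening: 1.0
```

```bash
python3 -c "
from h import *
go([.5522,-.1703,.156],-17.7)"
```

```text
t 3.4 pos [ 0.5544 -0.1718  0.1607] shift [-2.6 -0.8  4.7] turn [ 0.07 -0.38  0.06] F [-0.3 -0.4 -0.3] M [-0.06  0.02 -0.02] open 1.0 q [-0.5   0.1   1.76  0.    1.28 -0.19]
```

>>> move_arm(rows="-3 -1 6 0 -.4 0 0; -1 0 2 0 0 0 .6; 0 0 0 0 0 0 .7; 0 0 0 0 0 0 .8; 0 0 0 0 0 0 .9; 0 0 0 0 0 0 1;0 0 0 0 0 0 1;0 0 0 0 0 0 1;0 0 0 0 0 0 1;0 0 0 0 0 0 1", newtons=20)

```text
t: 4.23
eef_pos: [0.5522, -0.1702, 0.1549]
orientation: [3.102, -0.481, 0.005]
contact_force: [-1.0, -0.8, 0.1]
opening: 0.4
```

```bash
python3 -c "
from h import *
go([.5522,-.1703,.156],-17.7)"
```

```text
t 4.23 pos [ 0.5522 -0.1702  0.1549] shift [ 0.   0.1 -1.1] turn [ 0.12 -0.22  0.07] F [-1.  -0.8  0.1] M [ 0.02 -0.05  0.05] open 0.4 q [-0.49  0.1   1.77 -0.    1.27 -0.19]
```

>>> move_arm(rows="0 0 0 0 0 0 1;0 0 0 0 0 0 1;0 0 0 0 0 0 1;0 0 0 0 0 0 1;0 0 0 0 0 0 1;0 0 0 0 0 0 1;0 0 0 0 0 0 1", newtons=20)

```text
t: 4.82
eef_pos: [0.5523, -0.1702, 0.1549]
orientation: [3.102, -0.481, 0.006]
contact_force: [-0.3, 0.5, 0.3]
opening: 0.186
```

>>> move_arm(rows="0 0 0 0 0 0 1;0 0 0 0 0 0 1;0 0 0 0 0 0 1", newtons=45)

```text
t: 5.07
eef_pos: [0.5523, -0.1702, 0.155]
orientation: [3.102, -0.481, 0.006]
contact_force: [0.2, -1.0, 0.8]
opening: 0.177
```

```bash
python3 -c "
from h import *
go([.5522,-.1703,.156],-17.7)"
```

```text
t 5.07 pos [ 0.5523 -0.1702  0.155 ] shift [-0.1  0.1 -1. ] turn [ 0.12 -0.23  0.06] F [ 0.2 -1.   0.8] M [-0.02 -0.11 -0.02] open 0.177 q [-0.49  0.1   1.77 -0.    1.27 -0.19]
```

>>> move_arm(rows="0 0 -8 0 0 0 1;0 0 -12 0 0 0 1;0 0 -15 0 0 0 1;0 0 -20 0 0 0 1;0 0 -25 0 0 0 1;0 0 -25 0 0 0 1;0 0 -20 0 0 0 1;0 0 -12 0 0 0 1;0 0 0 0 0 0 1")

```text
t: 5.82
eef_pos: [0.5482, -0.1677, 0.2966]
orientation: [-3.103, 0.481, 0.012]
contact_force: [-1.0, -0.2, -3.0]
opening: 0.18
```

```bash
python3 -c "
from h import *
go([.5422,.169,.28],35)"
```

```text
t 5.82 pos [ 0.5482 -0.1677  0.2966] shift [-107.5 -319.1   17.5] turn [ -0.23   0.41 -52.62] F [-1.  -0.2 -3. ] M [-0.07 -0.22 -0.04] open 0.18 q [-0.49 -0.    1.62 -0.    1.54 -0.19]
```

>>> move_arm(rows="-5 -15 0 0 0 0 1;-10 -29 0 0 0 0 1;-10 -30 0 0 0 0 1;-10 -30 0 0 0 0 1;-10 -30 0 0 0 0 1;-10 -30 0 0 0 0 1;-10 -30 0 0 0 0 1;-10 -30 0 0 0 0 1;-10 -30 0 0 0 0 1;-7 -20 0 0 0 0 1")

```text
t: 6.65
eef_pos: [0.5341, 0.1372, 0.2828]
orientation: [-3.099, 0.493, 0.052]
contact_force: [-0.2, 0.5, -3.1]
opening: 0.18
```

>>> move_arm(rows="-2 -10 0 0 0 -5 1;0 0 0 0 0 -7 1;0 0 0 0 0 -7 1;0 0 0 0 0 -7 1;0 0 0 0 0 -7 1;0 0 0 0 0 -7 1;0 0 0 0 0 -7 1;0 0 0 0 0 -4 1;0 0 0 0 0 0 1;0 0 0 0 0 0 1")

```text
t: 7.48
eef_pos: [0.5193, 0.1624, 0.2635]
orientation: [-2.97, -0.927, 0.094]
contact_force: [-0.4, -0.2, -4.2]
opening: 0.179
```

>>> move_arm(rows="0 0 0 0 0 0 1;0 0 0 0 0 0 1;0 0 0 0 0 0 1;0 0 0 0 0 0 1;0 0 0 0 0 0 1;0 0 0 0 0 0 1;0 0 0 0 0 0 1;0 0 0 0 0 0 1;0 0 0 0 0 0 1;0 0 0 0 0 0 1")

```text
t: 8.32
eef_pos: [0.518, 0.163, 0.2618]
orientation: [-2.971, -0.918, 0.098]
contact_force: [0.8, 0.2, -3.3]
opening: 0.184
```

```bash
python3 -c "
from h import *
go([.5422,.169,.28],-21)
p,d=read_camera('scene');cv2.imwrite('pics/s1f.png',p);m=camera_model('scene');s=status.read_state()
np.savez('s1.npz',p=p,d=d,eef=s['eef_pos'],ori=s['orientation'],**{k:np.array(v) for k,v in m.items()})
R=Ro.from_rotvec(s['orientation'])
c=s['eef_pos']+R.apply([0,0,.063]);u,v=map(int,proj(m,c));print(u,v)
cv2.imwrite('pics/s1.png',cv2.resize(p[max(v-65,0):v+65,u-70:u+70],None,fx=5,fy=4.6,interpolation=cv2.INTER_CUBIC))
"
```

```text
t 8.32 pos [0.518  0.163  0.2618] shift [ 22.4   7.8 -19.8] turn [-1.07  4.03 55.33] F [ 0.8  0.2 -3.3] M [-0.05 -0.22 -0.01] open 0.184 q [ 0.09 -0.02  1.69  0.02  1.53 -0.51]
388 232
```

View pics/s1.png

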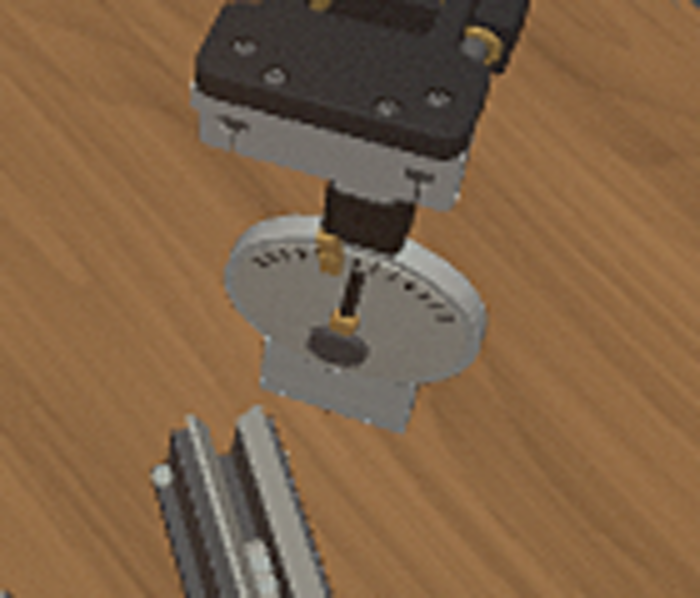

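Run:
```python
from h import *
D=np.load('s1.npz');p=D['p'].astype(int);m={k:D[k] for k in D.files}
R=Ro.from_rotvec(D['ori']).as_matrix();Rg=np.stack([R[:,0],-R[:,1],-R[:,2]],1);o=D['eef']-Rg@[0,0,.147]
print('gauge z axis',Rg[:,2].round(3))
C=np.array(m['R']);cam=-C.T@m['t']
def cast(u,v,gx):
    r=Rg.T@C.T@np.stack([(u-m['cx'])/m['fx'],(v-m['cy'])/m['fy'],np.ones_like(u,float)]);q=Rg.T@(cam-o)
    return (q[:,None]+r*((gx-q[0])/r[0])).T*1000
hsv=cv2.cvtColor(D['p'],cv2.COLOR_BGR2HSV)
v,u=np.mgrid[:400,:640];roi=(abs(u-388)<28)&(v>205)&(v<262)
br=roi&(hsv[...,1]>120)&(hsv[...,2]>90)
G=np.full((400,640,3),1e6);G[...]=cast(u.ravel(),v.ravel(),.008).reshape(400,640,3)
on=np.hypot(G[...,1],G[...,2]-84)<60
n,l,st,ce=cv2.connectedComponentsWithStats((br&on).astype(np.uint8))
for i in range(1,n):
    if st[i,4]>=3:
        g=G[l==i];print('brass',st[i,4],ce[i].round(1),'gy,gz',g[:,1:].mean(0).round(1),'min',g.min(0)[1:].round(1),'max',g.max(0)[1:].round(1))
bl=roi&(hsv[...,2]<60)&(np.hypot(G[...,1],G[...,2]-84)<45)
n,l,st,ce=cv2.connectedComponentsWithStats(bl.astype(np.uint8))
for i in range(1,n):
    if st[i,4]>=4:
        g=G[l==i];print('dark',st[i,4],ce[i].round(1),g[:,1:].mean(0).round(1),g.min(0)[1:].round(1),g.max(0)[1:].round(1))
# white face fit
w=roi*0
w=(hsv[...,1]<50)&(hsv[...,2]>110)&on&(abs(u-388)<45)
print('face',G[w][:,1:].mean(0).round(1),np.percentile(G[w][:,1:],[1,99],axis=0).round(1))
# rectified face picture
yy,zz=np.meshgrid(np.linspace(60,-60,480)/1000,np.linspace(150,30,480)/1000)
X=o+np.stack([0*yy+.0075,yy,zz],-1)@Rg.T;c=X@C.T+m['t']
a=(c[...,0]/c[...,2]*m['fx']+m['cx']).astype(np.float32);b=(c[...,1]/c[...,2]*m['fy']+m['cy']).astype(np.float32)
cv2.imwrite('pics/rect1.png',cv2.remap(D['p'],a,b,cv2.INTER_CUBIC))
```

```text
gauge z axis [ 0.069 -0.01   0.998]
brass 108 [364.1 231.4] gy,gz [-42.5  72.4] min [-50.1  34. ] max [-29.4 129.9]
brass 35 [383.4 221.7] gy,gz [ -9.6 124.7] min [-14.3 112.2] max [ -5.8 137.2]
brass 21 [386.  236.8] gy,gz [-1.  79.6] min [-5.1 72.3] max [ 4.  87.8]
brass 107 [409.5 249.9] gy,gz [44.6 61.6] min [31.  33.9] max [ 54.9 106.3]
dark 29 [387.9 230.7] [  0.6 101.5] [-2.1 85.6] [  3.3 117.1]
dark 5 [380.6 242. ] [-9.4 55.6] [-11.1  50.2] [-6.3 61.9]
dark 7 [388.4 244.3] [ 5.6 56.9] [ 3.2 52.7] [ 8.4 60.9]
face [ 2.  87.8] [[-43.2  27.3]
 [ 45.1 138.3]]
```

View pics/rect1.png

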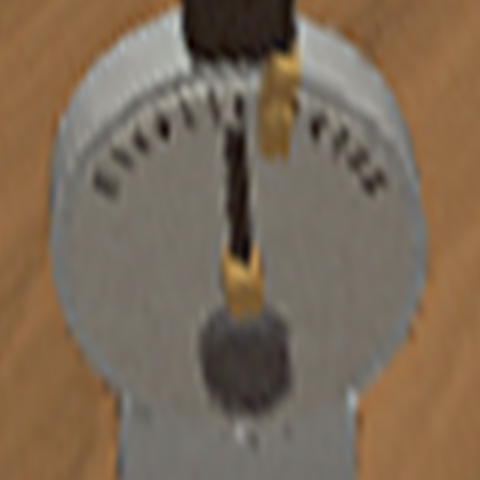

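>>> move_arm(rows="12 5 -35 0 4 0 1;14 5 -35 0 5 0 1;22 5 -35 0 6 0 1;26 5 -30 0 6 0 1;28 5 -25 0 6 0 1;28 5 -15 0 6 0 1;28 5 0 0 0 0 1;0 0 0 0 0 0 1;0 0 0 0 0 0 1")

```text
t: 9.12
eef_pos: [0.6487, 0.1963, 0.477]
orientation: [-2.728, -0.822, -0.721]
contact_force: [-0.5, 0.2, -4.5]
opening: 0.185
```

Run:
```python
from h import *
go([.5422,.169,.28],-21)
p,d=read_camera('scene');m=camera_model('scene');s=status.read_state()
np.savez('s2.npz',p=p,d=d,eef=s['eef_pos'],ori=s['orientation'],**{k:np.array(v) for k,v in m.items()})
R=Ro.from_rotvec(s['orientation']).as_matrix();Rg=np.stack([R[:,0],-R[:,1],-R[:,2]],1);o=s['eef_pos']-Rg@[0,0,.147]
C=np.array(m['R']);c=o+Rg@[.007,0,.084];print('dial',c.round(3),'px',np.round(proj(m,c)),'view dir in gauge',(Rg.T@((-C.T@m['t'])-c)).round(3))
u,v=map(int,proj(m,c));h=75
cv2.imwrite('pics/s2.png',cv2.resize(p[max(v-h,0):v+h,max(u-h,0):u+h],None,fx=4,fy=4,interpolation=cv2.INTER_CUBIC))
```

```text
t 9.12 pos [0.6487 0.1963 0.477 ] shift [-189.8  -27.5  118.7] turn [-17.3  -26.68  53.19] F [-0.5  0.2 -4.5] M [-0.48  0.53  0.11] open 0.185 q [-0.03 -0.11  1.48  0.35  1.37 -0.61]
dial [0.679 0.22  0.426] px [332. 221.] view dir in gauge [0.349 0.098 0.168]
```

View pics/s2.png

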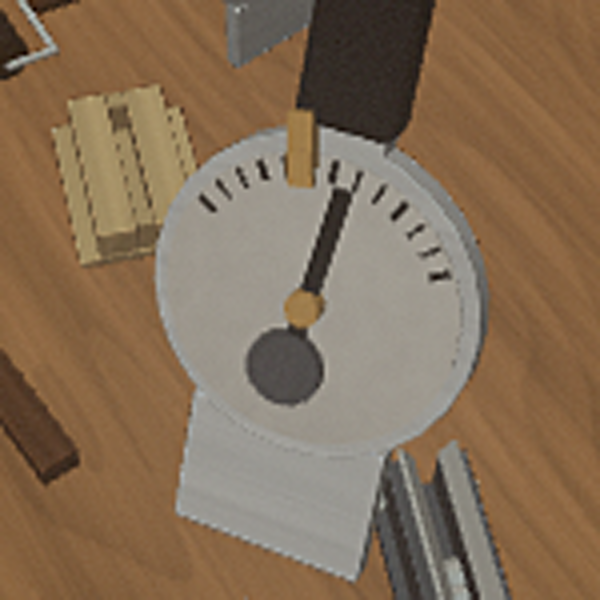

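Run:
```python
from h import *
D=np.load('s2.npz');m={k:D[k] for k in D.files}
R=Ro.from_rotvec(D['ori']).as_matrix();Rg=np.stack([R[:,0],-R[:,1],-R[:,2]],1);o=D['eef']-Rg@[0,0,.147]
C=np.array(m['R']);cam=-C.T@m['t'];q=Rg.T@(cam-o)
v,u=np.mgrid[:400,:640]
def cast(u,v,gx):
    r=np.stack([(u-m['cx'])/m['fx'],(v-m['cy'])/m['fy'],np.ones_like(u,float)],-1)@(Rg.T@C.T).T
    return (q+r*((gx-q[0])/r[...,:1]))*1000
hsv=cv2.cvtColor(D['p'],cv2.COLOR_BGR2HSV);br=(hsv[...,1]>110)&(hsv[...,2]>100)&(abs(u-332)<20)&(v>170)&(v<235)
n,l,st,ce=cv2.connectedComponentsWithStats(br.astype(np.uint8))
for i in range(1,n):
    if 20<st[i,4]<500: 
        print(i,st[i],ce[i].round(1))
        for gx in (.007,.009,.011):
            g=cast(u+0.,v+0.,gx)[l==i][:,1:];e=g-g.mean(0);V=np.linalg.svd(e,full_matrices=False)[2][0];t=e@V
            print(gx,g.mean(0).round(1),'len',round(np.ptp(t),1),'axis ang',round(np.arctan(-V[0]/V[1]),3),'rel hub from 84',round(np.arctan2(-g.mean(0)[0],g.mean(0)[1]-84),3))
# ticks
u0,v0=332-75,221-75
T=np.array([(440,275),(431,250),(417,228),(400,210),(379,193),(357,182),(335,172),(263,170),(242,178),(222,190),(207,203)])/4.
g=cast(T[:,0]+u0,T[:,1]+v0,.007)
c=np.array([0,84.]);print('ticks',g[:,1:].round(1).tolist())
a=np.radians([-60,-50,-40,-30,-20,-10,0,30,40,50,60]);A=[];b=[]
A=np.zeros((22,4));b=np.zeros(22)  # fit y=cy - r sin(a+e), z=cz+r cos(a+e)
for i,x in enumerate(a):
    A[2*i]=[1,0,-np.sin(x),-np.cos(x)];b[2*i]=g[i,1];A[2*i+1]=[0,1,np.cos(x),-np.sin(x)];b[2*i+1]=g[i,2]
x,res,_,_=np.linalg.lstsq(A,b,rcond=None);print('centre',x[:2],'r',np.hypot(*x[2:]),'rot err',np.arctan2(x[3],x[2]),'rms',np.sqrt(res/22))
for name,P in {'hub':(304,308),'tabin':(301,186),'tabout':(301,110),'ptip':(343,190)}.items():
    for gx in (.007,.010,.012):
        w=cast(np.array(P[0]/4.+u0),np.array(P[1]/4.+v0),gx)[1:];dd=w-x[:2];print(name,gx,w.round(1),'r',np.hypot(*dd).round(1),'ang',round(np.arctan2(-dd[0],dd[1])-np.arctan2(x[3],x[2]),3))
```

```text
1 [313 171  21  21 221] [325.2 178. ]
0.007 [-16.6 129.3] len 29.8 axis ang 1.216 rel hub from 84 0.352
0.009 [-16. 130.] len 29.6 axis ang 1.216 rel hub from 84 0.334
0.011 [-15.3 130.7] len 29.4 axis ang 1.216 rel hub from 84 0.317
2 [327 217  10  10  68] [331.4 221.5]
0.007 [-0.3 83. ] len 11.5 axis ang -0.507 rel hub from 84 2.885
0.009 [ 0.3 84. ] len 11.5 axis ang -0.507 rel hub from 84 -1.633
0.011 [ 0.9 84.9] len 11.4 axis ang -0.507 rel hub from 84 -0.737
ticks [[36.0, 103.5], [32.2, 109.4], [27.3, 114.2], [21.8, 117.6], [15.4, 120.4], [9.0, 121.6], [2.6, 122.4], [-17.1, 117.0], [-22.5, 113.1], [-27.6, 108.0], [-31.2, 102.9]]
centre [ 2.80867032 83.72003701] r 38.80988453366154 rot err 0.015051262569706026 rms [0.2090734]
hub 0.007 [ 1.8 81.9] r 2.1 ang 2.632
hub 0.01 [ 2.7 83.4] r 0.4 ang 2.712
hub 0.012 [ 3.2 84.3] r 0.7 ang -0.577
tabin 0.007 [ -5.8 115.9] r 33.3 ang 0.246
tabin 0.01 [ -4.9 117. ] r 34.2 ang 0.212
tabin 0.012 [ -4.3 117.8] r 34.8 ang 0.191
tabout 0.007 [ -9.8 136.2] r 54.0 ang 0.221
tabout 0.01 [ -8.9 137.2] r 54.8 ang 0.2
tabout 0.012 [ -8.3 137.9] r 55.3 ang 0.187
ptip 0.007 [  5.7 118.3] r 34.7 ang -0.1
ptip 0.01 [  6.5 119.4] r 35.9 ang -0.119
ptip 0.012 [  7.  120.2] r 36.7 ang -0.131
```

Run:
```python
from h import *
D=np.load('s2.npz');m={k:D[k] for k in D.files}
R=Ro.from_rotvec(D['ori']).as_matrix();Rg=np.stack([R[:,0],-R[:,1],-R[:,2]],1);o=D['eef']-Rg@[0,0,.147]
C=np.array(m['R']);cam=-C.T@m['t'];q=Rg.T@(cam-o)
yy,zz=np.meshgrid(np.linspace(60,-60,601)/1000,np.linspace(144,24,601)/1000)
def rect(gx):
    c=(o+np.stack([0*yy+gx,yy,zz],-1)@Rg.T)@C.T+m['t']
    return cv2.remap(D['p'],(c[...,0]/c[...,2]*m['fx']+m['cx']).astype(np.float32),(c[...,1]/c[...,2]*m['fy']+m['cy']).astype(np.float32),cv2.INTER_CUBIC)
Y,Z=yy*1000,zz*1000
for gx in (.007,.009,.011):
    I=rect(gx);h=cv2.cvtColor(I,cv2.COLOR_BGR2HSV);S=h[...,1];V=h[...,2]
    hub=(S>90)&(np.hypot(Y,Z-84)<12);hc=np.array([Y[hub].mean(),Z[hub].mean()])
    g=np.hypot(Y-hc[0],Z-hc[1]);A=np.arctan2(-(Y-hc[0]),Z-hc[1])
    out=[]
    for r in (38,40,42,44,46,48):
        M=(S>90)&(abs(g-r)<.5)&(abs(A-.2)<.3);out.append((round(A[M].mean(),3) if M.any() else None,round(np.ptp(A[M])*r,1) if M.any() else 0))
    P=[]
    for r in (12,18,24,30,34):
        M=(V<70)&(abs(g-r)<.5)&(abs(A)<.6);P.append(round(A[M].mean(),3) if M.any() else None)
    print(gx,'hub',hc.round(2),'tab',out,'ptr',P)
cv2.imwrite('pics/rect2.png',rect(.009))
print('true up in gauge: pointer angle',np.arctan2(-Rg[2,1],Rg[2,2]).round(3))
```

```text
0.007 hub [-0.3  82.83] tab [(np.float64(0.241), np.float64(19.7)), (np.float64(0.238), np.float64(20.6)), (np.float64(0.195), np.float64(14.4)), (np.float64(0.203), np.float64(8.9)), (np.float64(0.2), np.float64(8.3)), (np.float64(0.198), np.float64(8.5))] ptr [np.float64(-0.136), np.float64(-0.126), np.float64(-0.123), np.float64(-0.12), np.float64(-0.119)]
0.009 hub [ 0.28 83.78] tab [(np.float64(0.241), np.float64(19.6)), (np.float64(0.239), np.float64(15.4)), (np.float64(0.199), np.float64(14.4)), (np.float64(0.202), np.float64(8.9)), (np.float64(0.199), np.float64(8.3)), (np.float64(0.199), np.float64(8.4))] ptr [np.float64(-0.133), np.float64(-0.124), np.float64(-0.123), np.float64(-0.121), np.float64(-0.119)]
0.011 hub [ 0.83 84.71] tab [(np.float64(0.237), np.float64(19.6)), (np.float64(0.234), np.float64(15.8)), (np.float64(0.201), np.float64(14.5)), (np.float64(0.201), np.float64(8.5)), (np.float64(0.198), np.float64(8.3)), (np.float64(0.197), np.float64(8.3))] ptr [np.float64(-0.134), np.float64(-0.127), np.float64(-0.125), np.float64(-0.123), np.float64(-0.12)]
true up in gauge: pointer angle -0.059
```

View pics/rect2.png

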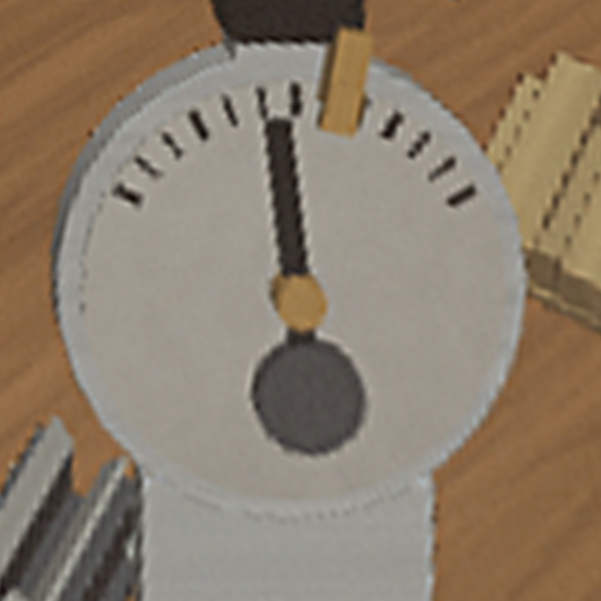

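```bash
python3 - <<'E'
from h import *
a=np.radians(-20.9);gx=np.array([np.cos(a),np.sin(a)]);gy=np.array([-gx[1],gx[0]]);c=np.array([.5417,.169])
for n in ['top','scene']:
    W=np.load(n+'W.npy').reshape(-1,3);d=W[:,:2]-c;x,y=d@gx*1000,d@gy*1000;z=W[:,2]*1000
    k=(abs(x)<38)&(abs(y)<60)
    L=k&(z>46);print(n,'lips x',np.percentile(x[L],[1,99]).round(1),'y',np.percentile(y[L],[1,99]).round(1))
    B=k&(z>3);print(' body x',np.percentile(x[B],[1,99]).round(1),'y',np.percentile(y[B],[1,99]).round(1))
    S=k&(abs(x)<5)&(z<45)
    for lo in range(-56,56,4):
        q=S&(y>=lo)&(y<lo+4)
        if q.any(): print((lo,np.round(np.median(z[q]),1),q.sum()),end=' ')
    print()
E
python3 -c "
from h import *
go([.5417,.169,.27],-20.9)"
```

```text
top lips x [-19.5  21.9] y [-54.8  52.5]
 body x [-33.8  33.2] y [-55.7  53.5]
(-56, np.float64(7.2), np.int64(5)) (-52, np.float64(10.9), np.int64(6)) (-48, np.float64(9.6), np.int64(3)) (-44, np.float64(10.0), np.int64(4)) (-40, np.float64(8.8), np.int64(4)) (-36, np.float64(11.0), np.int64(5)) (-32, np.float64(12.6), np.int64(3)) (-28, np.float64(9.0), np.int64(4)) (-24, np.float64(10.6), np.int64(5)) (-20, np.float64(8.7), np.int64(4)) (-16, np.float64(9.2), np.int64(3)) (-12, np.float64(12.6), np.int64(4)) (-8, np.float64(10.6), np.int64(5)) (-4, np.float64(20.6), np.int64(6)) (0, np.float64(25.8), np.int64(5)) (4, np.float64(26.0), np.int64(4)) (8, np.float64(27.6), np.int64(4)) (12, np.float64(24.2), np.int64(4)) (16, np.float64(23.5), np.int64(4)) (20, np.float64(26.4), np.int64(4)) (24, np.float64(22.3), np.int64(3)) (28, np.float64(8.0), np.int64(3)) (32, np.float64(8.3), np.int64(5)) (36, np.float64(11.3), np.int64(4)) (40, np.float64(10.7), np.int64(3)) (44, np.float64(11.6), np.int64(4)) (48, np.float64(10.5), np.int64(4)) (52, np.float64(10.8), np.int64(2)) 
scene lips 
[... 490 characters left out ...]
.6), np.int64(3)) (0, np.float64(24.9), np.int64(5)) (4, np.float64(27.6), np.int64(5)) (8, np.float64(26.8), np.int64(7)) (12, np.float64(25.4), np.int64(8)) (16, np.float64(25.8), np.int64(4)) (20, np.float64(24.8), np.int64(7)) (24, np.float64(22.1), np.int64(8)) (28, np.float64(10.4), np.int64(7)) (32, np.float64(10.8), np.int64(4)) (36, np.float64(10.2), np.int64(3)) (40, np.float64(10.8), np.int64(1)) (44, np.float64(9.4), np.int64(6)) (48, np.float64(10.3), np.int64(8)) (52, np.float64(8.4), np.int64(15)) 
t 9.17 pos [0.6489 0.1965 0.477 ] shift [-195.6  -27.2  126.8] turn [-17.3  -26.75  53.08] F [ 0.7  0.5 -3.2] M [-0.51  0.44 -0.02] open 0.18 q [-0.03 -0.11  1.48  0.35  1.36 -0.61]
```

>>> move_arm(rows="0 0 0 -1.9 -2.9 5.8 1;0 0 0 -1.9 -2.9 5.8 1;0 0 0 -1.9 -2.9 5.8 1;0 0 0 -1.9 -2.9 5.8 1;0 0 0 -1.9 -2.9 5.8 1;0 0 0 -1.9 -2.9 5.8 1;0 0 0 -1.9 -2.9 5.8 1;0 0 0 -1.9 -2.9 5.8 1;0 0 0 -1.9 -2.9 5.8 1;0 0 0 0 0 0 1")

```text
t: 10.0
eef_pos: [0.6417, 0.1972, 0.4667]
orientation: [3.067, -0.61, -0.044]
contact_force: [0.6, 0.6, -5.1]
opening: 0.18
```

```bash
python3 -c "
from h import *
go([.5444,.176,.27],-20.9)"
```

```text
t 10.0 pos [0.6417 0.1972 0.4667] shift [-76.9  53.  199.8] turn [ 1.08  1.44 -1.61] F [ 0.6  0.6 -5.1] M [-0.02 -0.23 -0.04] open 0.18 q [ 0.13  0.26  1.03 -0.    1.88  0.52]
```

>>> move_arm(rows="-8 6 25 .5 .7 -.8 1;-12 8 32 .5 .7 -.8 1;-12 8 32 0 0 0 1;-12 8 30 0 0 0 1;-12 8 30 0 0 0 1;-10 7 20 0 0 0 1;-8 6 12 0 0 0 1;0 0 0 0 0 0 1")

```text
t: 10.67
eef_pos: [0.5472, 0.1761, 0.2723]
orientation: [-3.089, 0.529, -0.013]
contact_force: [-0.1, -0.2, -5.1]
opening: 0.183
```

```bash
python3 -c "
from h import *
go([.5444,.176,.245],-20.9)"
```

```text
t 10.67 pos [0.5472 0.1761 0.2723] shift [-2.8  1.3 27.3] turn [-0.5  -0.41  1.46] F [-0.1 -0.2 -5.1] M [-0.14  0.02  0.01] open 0.183 q [ 0.11 -0.    1.66  0.    1.48  0.45]
```

>>> move_arm(rows="-3 1 15 -.5 -.4 1.4 1;0 0 12 0 0 0 1;0 0 8 0 0 0 1;0 0 0 0 0 0 1;0 0 0 0 0 0 1")

```text
t: 11.08
eef_pos: [0.5452, 0.1768, 0.2382]
orientation: [-3.088, 0.557, -0.013]
contact_force: [0.5, -0.1, -2.2]
opening: 0.182
```

Run:
```python
from h import *
go([.5444,.176,.21],-20.9)
# check the gauge against the tool frame with the top/scene depth
s=status.read_state();R=Ro.from_rotvec(s['orientation']).as_matrix();Rg=np.stack([R[:,0],-R[:,1],-R[:,2]],1);o=s['eef_pos']-Rg@[0,0,.147]
p,d=read_camera('scene');m=camera_model('scene');cv2.imwrite('pics/s3.png',p)
v,u=np.mgrid[:400,:640];W=world(m,u,v,d);G=(W-o)@Rg*1000
k=(d>0)&(abs(G[...,0])<15)&(abs(G[...,1])<50)&(G[...,2]>-8)&(G[...,2]<130)
f=k&(G[...,2]<34)&(abs(G[...,1])<24);print('foot face x (5):',np.median(G[f][:,0]),f.sum(),'zmin',np.percentile(G[f][:,2],1))
g=k&(G[...,2]<30)&(abs(G[...,0]-5)<4);print('foot y',np.percentile(G[g][:,1],[1,99]))
f=k&(np.hypot(G[...,1],G[...,2]-84)<30);print('dial face x (7):',np.median(G[f][:,0]))
```

```text
t 11.08 pos [0.5452 0.1768 0.2382] shift [-0.7  1.2 28.2] turn [-0.33 -0.43  0.45] F [ 0.5 -0.1 -2.2] M [-0.02 -0.1  -0.06] open 0.182 q [0.11 0.01 1.7  0.   1.42 0.47]
foot face x (5): 4.0656493448823845 88 zmin 1.335348052937628
foot y [-28.59739807  30.68547158]
dial face x (7): 6.70542455097176
```

>>> move_arm(rows="-1 1 12 -.3 -.4 .5 1;0 0 12 0 0 0 1;0 0 10 0 0 0 1;0 0 6 0 0 0 1;0 0 0 0 0 0 1")

```text
t: 11.55
eef_pos: [0.5463, 0.1764, 0.1967]
orientation: [-3.088, 0.571, -0.007]
contact_force: [-0.0, -0.0, -3.3]
opening: 0.177
```

```bash
python3 -c "
from h import *
go([.5442,.176,.1745],-20.9)"
```

```text
t 11.55 pos [0.5463 0.1764 0.1967] shift [-1.9  1.2 22.2] turn [-0.14 -0.24 -0.06] F [-0.  -0.  -3.3] M [-0.05  0.02  0.  ] open 0.177 q [0.11 0.05 1.74 0.   1.34 0.48]
```

>>> move_arm(rows="-3 1 5 -.1 -.2 0 1;-1 0 6 0 0 0 1;0 0 5 0 0 0 1;0 0 0 0 0 0 1")

```text
t: 11.88
eef_pos: [0.5421, 0.1769, 0.1787]
orientation: [-3.089, 0.571, -0.002]
contact_force: [-0.0, -0.3, -4.4]
opening: 0.176
```

```bash
python3 -c "
from h import *
go([.5442,.176,.1745],-20.9)"
```

```text
t 11.88 pos [0.5421 0.1769 0.1787] shift [2.2 0.1 4.2] turn [-0.03 -0.05 -0.05] F [-0.  -0.3 -4.4] M [-0.08 -0.27  0.05] open 0.176 q [0.12 0.06 1.77 0.   1.32 0.48]
```

>>> move_arm(rows="1.5 0 1.5 0 0 0 1;0.5 0 1.5 0 0 0 1;0 0 1 0 0 0 1")

```text
t: 12.13
eef_pos: [0.5444, 0.1762, 0.1748]
orientation: [-3.089, 0.571, -0.003]
contact_force: [-0.2, 0.6, -3.7]
opening: 0.177
```

```bash
python3 -c "
from h import *
go([.5442,.176,.1745],-20.9)"
```

```text
t 12.13 pos [0.5444 0.1762 0.1748] shift [-0.1  0.3  0.3] turn [-0.05 -0.08 -0.05] F [-0.2  0.6 -3.7] M [-0.01 -0.04  0.  ] open 0.177 q [0.11 0.07 1.77 0.   1.31 0.48]
```

>>> move_arm(rows="0 0 1 0 0 0 1;0 0 0.6 0 0 0 1;0 0 0.4 0 0 0 1")

```text
t: 12.38
eef_pos: [0.545, 0.1763, 0.1735]
orientation: [-3.088, 0.571, -0.004]
contact_force: [-0.1, 0.6, -2.2]
opening: 0.177
```

```bash
python3 -c "
from h import *
go([.5442,.176,.1745],-20.9)"
```

```text
t 12.38 pos [0.545  0.1763 0.1735] shift [-0.6  0.6 -1. ] turn [-0.09 -0.14 -0.05] F [-0.1  0.6 -2.2] M [-0.04  0.05 -0.01] open 0.177 q [0.11 0.07 1.77 0.   1.3  0.48]
```

>>> move_arm(rows="-.5 0 0.8 0 0 0 1;0 0 0.6 0 0 0 1;0 0 0.6 0 0 0 1")

```text
t: 12.63
eef_pos: [0.5455, 0.1767, 0.1735]
orientation: [-3.087, 0.571, -0.009]
contact_force: [-0.3, -0.1, 0.3]
opening: 0.181
```

```bash
python3 -c "
from h import *
go([.5442,.176,.1745],-20.9)"
```

```text
t 12.63 pos [0.5455 0.1767 0.1735] shift [-1.   1.2 -1. ] turn [-0.18 -0.28 -0.05] F [-0.3 -0.1  0.3] M [-0.02  0.18 -0.  ] open 0.181 q [0.12 0.07 1.77 0.   1.3  0.48]
```

```bash
cat >> h.py <<'E'
C1,C2=np.array([0,10.]),np.array([12,12.5])
def tcp(phi,L=147.):
    """TCP (y,z) mm relative to crown, foot centre starting on crown, rolling"""
    n=np.array([np.sin(phi),np.cos(phi)]);t=np.array([n[1],-n[0]])
    if phi<=.125: C=C1+12*n;s=12*phi
    else: C=C2+8*n;s=12*.125+np.hypot(12,2.5)+8*(phi-.125)
    # hump-to-hump distance along the foot at the two-hump lean
    if phi>.125: n0=np.array([np.sin(.125),np.cos(.125)]);t0=np.array([n0[1],-n0[0]]);s=12*.125+((C2-C1)@t0)+8*(phi-.125)
    return C-s*t+L*n-np.array([0,22.])
def lean_target(phi,base,yaw=-20.9):
    a=np.radians(yaw);gy=np.array([-np.sin(a),np.cos(a),0]);d=(tcp(phi)-tcp(0))/1000
    return np.array(base)+gy*d[0]+np.array([0,0,d[1]])
E
python3 -c "
from h import *
for f in (.05,.125,.17,.21): print(f,(tcp(f)-tcp(0)).round(2))
go([.5445,.176,.1735],-20.9)
go(lean_target(.1,[.545,.1763,.1735]),-20.9,.1)
go(lean_target(.21,[.545,.1763,.1735]),-20.9,.21)
"
```

```text
0.05 [ 7.35 -0.17]
0.125 [18.33 -1.05]
0.17 [24.96 -1.46]
0.21 [30.84 -2.03]
t 12.63 pos [0.5455 0.1767 0.1735] shift [-0.7  1.  -0. ] turn [-0.18 -0.28 -0.05] F [-0.3 -0.1  0.3] M [-0.02  0.18 -0.  ] open 0.181 q [0.12 0.07 1.77 0.   1.3  0.48]
t 12.63 pos [0.5455 0.1767 0.1735] shift [ -0.3 -14.1   0.7] turn [-5.91 -0.28 -0.07] F [-0.3 -0.1  0.3] M [-0.02  0.18 -0.  ] open 0.181 q [0.12 0.07 1.77 0.   1.3  0.48]
t 12.63 pos [0.5455 0.1767 0.1735] shift [ -0.4 -30.2   2.1] turn [-12.22  -0.28  -0.08] F [-0.3 -0.1  0.3] M [-0.02  0.18 -0.  ] open 0.181 q [0.12 0.07 1.77 0.   1.3  0.48]
```

>>> move_arm(rows="-.5 .5 1 0 0 0 1;-.5 0 1 0 0 0 1;0 0 1 0 0 0 1;0 0 1 0 0 0 1")

```text
t: 12.97
eef_pos: [0.5465, 0.1771, 0.1733]
orientation: [-3.085, 0.57, -0.017]
contact_force: [-0.9, 0.4, 4.5]
opening: 0.181
```

>>> move_arm(rows="-1 -5 0.3 -2 -.3 0 1;0 -5 0.5 -2 -.3 0 1;0 -5 0.5 -2 0 0 1")

```text
t: 13.22
eef_pos: [0.5514, 0.19, 0.1727]
orientation: [2.99, -0.559, -0.026]
contact_force: [-0.4, 1.3, 1.6]
opening: 0.178
```

```bash
python3 -c "
from h import *
go(lean_target(.1,[.545,.1763,.1735]),-20.9,.1)
go(lean_target(.21,[.545,.1763,.1735]),-20.9,.21)
"
```

```text
t 13.22 pos [0.5514 0.19   0.1727] shift [-1.1  0.4 -0.1] turn [ 0.06 -0.07 -0.28] F [-0.4  1.3  1.6] M [ 0.16  0.13 -0.03] open 0.178 q [ 0.18  0.14  1.69 -0.09  1.36  0.57]
t 13.22 pos [0.5514 0.19   0.1727] shift [ -1.1 -15.9  -0.3] turn [-6.24 -0.05 -0.29] F [-0.4  1.3  1.6] M [ 0.16  0.13 -0.03] open 0.178 q [ 0.18  0.14  1.69 -0.09  1.36  0.57]
```

>>> move_arm(rows="-1 -5 0.3 -2 0 -.2 1;-.5 -5 0.3 -2 0 0 1;0 -5 0.3 -2 0 0 1;0 -1 .5 -.3 0 0 1")

```text
t: 13.55
eef_pos: [0.5579, 0.2074, 0.1709]
orientation: [2.881, -0.532, -0.049]
contact_force: [-0.1, 1.4, 3.8]
opening: 0.179
```

```bash
python3 -c "
from h import *
go(lean_target(.21,[.545,.1763,.1735]),-20.9,.21)
"
```

```text
t 13.55 pos [0.5579 0.2074 0.1709] shift [-1.   2.9  0.1] turn [ 0.22 -0.32 -0.07] F [-0.1  1.4  3.8] M [ 0.09  0.25 -0.02] open 0.179 q [ 0.26  0.23  1.6  -0.18  1.43  0.66]
```

>>> move_arm(rows="-.3 0 .7 0 0 0 1;0 0 .7 0 0 0 1;0 0 .7 0 0 0 1;0 0 .7 0 0 0 1;0 0 .7 0 0 0 1;0 0 .7 0 0 0 1;0 0 .7 0 0 0 1;0 0 .7 0 0 0 1;0 0 .7 0 0 0 1;0 0 .7 0 0 0 1")

```text
t: 14.38
eef_pos: [0.5584, 0.2057, 0.1711]
orientation: [2.891, -0.536, -0.041]
contact_force: [-0.8, 0.7, 5.3]
opening: 0.182
```

```bash
python3 -c "
from h import *
go(lean_target(.21,[.545,.1763,.1735]),-20.9,.21)
"
```

```text
t 14.38 pos [0.5584 0.2057 0.1711] shift [-2.1  1.4 -0.1] turn [-0.42 -0.51 -0.15] F [-0.8  0.7  5.3] M [ 0.1   0.49 -0.11] open 0.182 q [ 0.25  0.22  1.61 -0.17  1.42  0.65]
```

>>> move_arm(rows="-1 0 .7 -.5 -.4 0 1;-.5 0 .7 -.1 -.1 0 1;0 0 .7 -.1 0 0 1;0 0 .7 0 0 0 1;0 0 .7 -.1 0 0 1;0 0 .7 0 0 0 1;0 0 .7 -.1 0 0 1;0 0 .7 0 0 0 1;0 0 .7 -.1 0 0 1;0 0 .7 0 0 0 1")

```text
t: 15.22
eef_pos: [0.5589, 0.2046, 0.1712]
orientation: [2.883, -0.541, -0.05]
contact_force: [-1.9, 1.3, 6.5]
opening: 0.179
```

```bash
cat > chk.py <<'E'
from h import *
go(lean_target(.21,[.545,.1763,.1735]),-20.9,.21)
p,d=read_camera('scene');m=camera_model('scene');s=status.read_state()
R=Ro.from_rotvec(s['orientation']).as_matrix();Rg=np.stack([R[:,0],-R[:,1],-R[:,2]],1);o=s['eef_pos']-Rg@[0,0,.147]
print('tool lean',np.arctan2(-Rg[2,1],Rg[2,2]).round(3),'F',s['contact_force'].round(1))
C=np.array(m['R']);yy,zz=np.meshgrid(np.linspace(60,-60,481)/1000,np.linspace(144,24,481)/1000)
def rect(gx):
    c=(o+np.stack([0*yy+gx,yy,zz],-1)@Rg.T)@C.T+m['t']
    return cv2.remap(p,(c[...,0]/c[...,2]*m['fx']+m['cx']).astype(np.float32),(c[...,1]/c[...,2]*m['fy']+m['cy']).astype(np.float32),cv2.INTER_CUBIC)
c=o+Rg@[.007,0,.084];u,v=map(int,proj(m,c));print(u,v,'view',(Rg.T@(-C.T@m['t']-c)).round(3))
crop=cv2.resize(p[v-45:v+35,u-40:u+40],(480,480),interpolation=cv2.INTER_CUBIC)
import sys;cv2.imwrite(sys.argv[1],np.hstack([cv2.resize(rect(.009),(320,320)),cv2.resize(crop,(470,320+150))[:320]]))
cv2.imwrite(sys.argv[1],np.hstack([rect(.009)[:480,60:420],crop[:,:]])[:, :800])
E
python3 chk.py pics/f1.png
```

```text
t 15.22 pos [0.5589 0.2046 0.1712] shift [-2.9  0.6 -0.2] turn [ 0.01 -0.2  -0.39] F [-1.9  1.3  6.5] M [ 0.18  0.44 -0.04] open 0.179 q [ 0.25  0.23  1.6  -0.18  1.43  0.66]
tool lean 0.21 F [-0.6  1.7  5.7]
370 278 view [0.157 0.154 0.69 ]
```

View pics/f1.png

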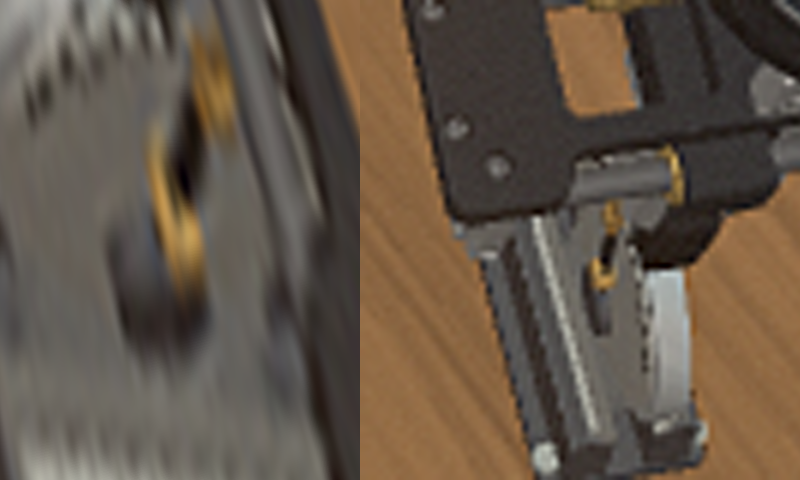

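>>> move_arm(rows="-2 0 .5 0 -.3 -.3 1;-1 0 .6 -.1 -.1 0 1;-.5 0 .6 -.1 0 0 1;0 0 .7 0 0 0 1;0 0 .7 -.1 0 0 1;0 0 .7 0 0 0 1")

```text
t: 15.77
eef_pos: [0.558, 0.2049, 0.1712]
orientation: [2.884, -0.537, -0.052]
contact_force: [0.3, 0.5, 6.8]
opening: 0.18
```

```bash
cat > chk2.py <<'E'
from h import *
go(lean_target(.21,[.545,.1763,.1735]),-20.9,.21)
p,d=read_camera('scene');m=camera_model('scene');s=status.read_state()
R=Ro.from_rotvec(s['orientation']).as_matrix();Rg=np.stack([R[:,0],-R[:,1],-R[:,2]],1);o=s['eef_pos']-Rg@[0,0,.147]
lam=np.arctan2(-Rg[2,1],Rg[2,2]);print('tool lean',lam.round(3),'x in bracket mm',((o[:2]-[.5417,.169])@[.934,-.357]*1000).round(1),'F',s['contact_force'].round(1))
u0,v0=map(int,proj(m,o+Rg@[.009,0,.084]));v,u=np.mgrid[:400,:640]
K=8;a,b=u0-25,v0-40;big=cv2.resize(p[b:b+60,a:a+50],None,fx=K,fy=K,interpolation=cv2.INTER_CUBIC);h=cv2.cvtColor(big,cv2.COLOR_BGR2HSV)
M=((h[...,0]>12)&(h[...,0]<30)&(h[...,1]>140)&(h[...,2]>110)).astype(np.uint8)
n,l,st,ce=cv2.connectedComponentsWithStats(M)
for i in range(1,n):
    if 60<st[i,4]: print('brass',(st[i]/K).round(1)[:4],((ce[i]+.5)/K-.5+[a,b]).round(2))
for gx in (.009,.011): print('pred hub',gx,np.round(proj(m,o+Rg@[gx,0,.084]),2))
for dev in (-.12,-.06,0,.06,.12):
    P=[o+Rg@([gx,0,.084]+r*np.array([0,-np.sin(lam+dev),np.cos(lam+dev)])) for gx,r in((.009,.036),(.009,.055))]
    print('tab world dev',dev,[np.round(proj(m,q),2).tolist() for q in P])
cv2.imwrite('pics/f2.png',big)
E
python3 chk2.py
```

```text
t 15.77 pos [0.558  0.2049 0.1712] shift [-2.   0.6 -0.1] turn [ 0.02 -0.13 -0.21] F [0.3 0.5 6.8] M [ 0.11  0.33 -0.12] open 0.18 q [ 0.25  0.23  1.6  -0.17  1.43  0.65]
tool lean 0.21 x in bracket mm 2.8 F [-0.   1.5  5.5]
brass [19.4  1.4  0.9  3. ] [363.27 240.36]
brass [28.9  1.4  1.8  4.5] [373.14 241.09]
brass [29.8  6.2  0.8  3.8] [373.64 245.44]
brass [21.2  9.5  1.   2.2] [365.26 248.04]
brass [29.2 10.1  2.2  2.8] [374.34 249.16]
brass [22.5 12.6  4.4  1. ] [368.28 250.7 ]
brass [37.6 19.4  1.6  3.1] [382.01 258.43]
brass [38.6 26.9  1.5  1.9] [382.84 265.22]
brass [27.2 28.9  2.8  4.9] [372.07 268.71]
brass [ 0.  32.   1.5  3.1] [344.44 270.87]
brass [ 2.2 35.5  1.4  2.5] [346.58 274.05]
brass [24.9 38.4  3.6  4.8] [369.77 278.73]
brass [ 3.8 38.5  2.4  2.4] [348.4  277.19]
brass [40.4 39.4  3.2 20.6] [385.87 287.02]
brass [ 4.8 41.9  2.1  2.9] [349.4  280.55]
brass [ 6.9 46.2  0.8  2. ] [350.73 284.75]
brass [ 7.8 50.   1.2  3.2] [351.84 289.13]
brass [ 8.4 53.5  1.2  2. ] [352.56 291.99]
brass [ 9.4 57.1  1.2  2.2] [353.61 295.74]
pred hub 0.009 [369.67 278.28]
pred hub 0.011 [368.66 278.45]
tab world dev -0.12 [[372.48, 271.62], [374.07, 267.86]]
tab world dev -0.06 [[372.18, 270.54], [373.59, 266.17]]
tab world dev 0 [[371.87, 269.48], [373.1, 264.53]]
tab world dev 0.06 [[371.55, 268.47], [372.6, 262.96]]
tab world dev 0.12 [[371.23, 267.49], [372.1, 261.46]]
```

View pics/f2.png

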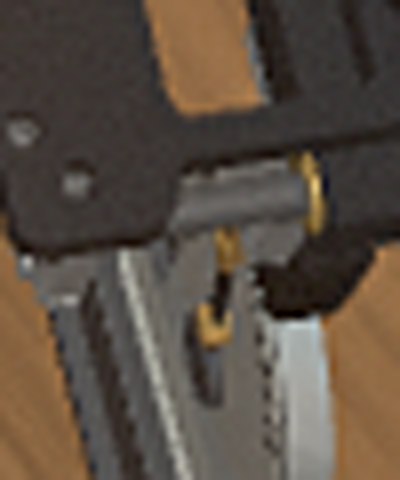

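>>> move_arm(rows="-.5 0 .7 0 0 0 1;-.3 0 .7 -.1 0 0 1;-.3 0 .8 0 0 0 1;0 0 .8 0 0 0 1")

```text
t: 16.15
eef_pos: [0.5581, 0.205, 0.1712]
orientation: [2.885, -0.539, -0.048]
contact_force: [-0.7, 1.5, 6.8]
opening: 0.178
```

Run:
```python
from h import *
for i in range(25):
    read_camera('top')
    if i%4==0: go(lean_target(.21,[.545,.1763,.1735]),-20.9,.21)
```

```text
t 16.2 pos [0.5581 0.205  0.1712] shift [-2.   0.7 -0.2] turn [-0.07 -0.28 -0.3 ] F [-1.2  1.9  6. ] M [ 0.11  0.38 -0.03] open 0.183 q [ 0.25  0.23  1.61 -0.17  1.43  0.66]
t 16.4 pos [0.5581 0.205  0.1712] shift [-2.   0.7 -0.2] turn [-0.07 -0.28 -0.3 ] F [-0.9  0.6  6.8] M [ 0.03  0.31 -0.11] open 0.185 q [ 0.25  0.23  1.61 -0.17  1.43  0.66]
t 16.6 pos [0.5581 0.205  0.1711] shift [-2.   0.7 -0.2] turn [-0.07 -0.28 -0.29] F [-0.3  1.8  6.3] M [ 0.07  0.41 -0.1 ] open 0.18 q [ 0.25  0.23  1.61 -0.17  1.43  0.66]
t 16.8 pos [0.5581 0.205  0.1712] shift [-2.   0.7 -0.2] turn [-0.07 -0.28 -0.3 ] F [-1.   1.4  6.5] M [ 0.08  0.38 -0.03] open 0.179 q [ 0.25  0.23  1.61 -0.17  1.43  0.66]
t 17.0 pos [0.5581 0.205  0.1712] shift [-2.   0.7 -0.2] turn [-0.07 -0.28 -0.29] F [-0.8  1.9  7.4] M [ 0.04  0.35 -0.04] open 0.18 q [ 0.25  0.23  1.61 -0.17  1.43  0.66]
t 17.2 pos [0.5581 0.205  0.1712] shift [-2.   0.7 -0.2] turn [-0.07 -0.28 -0.3 ] F [-1.   0.8  6.4] M [ 0.1   0.37 -0.07] open 0.18 q [ 0.25  0.23  1.61 -0.17  1.43  0.66]
t 17.4 pos [0.5581 0.205  0.1712] shift [-2.   0.7 -0.2] turn [-0.07 -0.28 -0.3 ] F [-1.1  1.   6.1] M [ 0.09  0.39 -0.03] open 0.183 q [ 0.25  0.23  1.61 -0.17  1.43  0.66]
```

Everything has held steady for 1.2 s, with about 10 N on the stud once the gauge's weight is added back. I'm handing the job in.

```bash
python3 -c "
from bench import order; print(order.job_done())"
```

```text
the job is handed in; nothing more can be done
None
```

I lifted the smaller gauge out of the stand and set it upright on the stud in the 60 x 110 mm bracket. I then rocked it until the pointer lined up with the index tab, and handed in at about 17.5 s with it still gripped and pressing. `job_done()` reports no verdict, so the checks below are my own.

- **Upright on the stud:** the foot came to rest at a height of about 27 mm, with about 8 N on the stud and less than 2° of tilt. The measured crown was about 27.5 mm.
- **Index angle:** from a close scene view I read the tab at 0.20–0.22 rad. I leaned the gauge to 0.21 rad, judged by the tool's angle.
- **Hold:** the pose and force stayed steady for the last 1.2 s, with about 10 N on the stud and the gripper opening at 0.18.
- **Pointer on the tab (weaker check):** in the final scene picture the pointer lines up with the tab, and the tab is where the lean predicts. The view there is very oblique, about 1 pixel per 0.06 rad, so it can't show a smaller error.
- **Position across the slot:** I estimated the gauge 2–3 mm off the slot's middle plane, where 7 mm is allowed. My corrections did not fully remove this; it may have been resting lightly against a cheek.
- **Pointer speed:** I did not measure it, but the gauge had been essentially still for over 2 s, longer than its 1–2 s settling time.
- **Bystanders:** my paths kept clear of the tin, roller and strip, but I did not re-measure their positions at the end.

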